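# Lean the framed mirror on the workshop easel

## Task

Take the framed mirror, the taller of the two boards standing in the grooved blocks, and lean it on the little wooden easel: glass facing out, bottom edge down on the ledge, back flat against the sloping rest all the way down, roughly in the middle of its width. Keep hold of it until it lies back on the slope, do not let it flop over, then let go and come clear. Leave everything else on the bench where it is.

Things in the scene. Friction and masses are not known exactly. Their poses are not given: they have to be found in the camera images.
- mirror: Framed mirror, loose: flat board 96 mm wide, 150 mm tall, 12 mm thick, about 0.2 kg; wooden back and frame, pale glass in front. Starts upright in a block's groove, lowest 28 mm hidden. Origin: centre of its bottom face; z up its height, y along its width, x out of the glass (front x = 6 mm, back x = -6 mm). Pinch it across its thickness at the top edge.
- backrest: Easel's fixed sloping rest with ledge, light wood. Origin: mid width in the corner of rest and ledge, 80 mm above the table. z runs up the rest's face (leans 0.45 rad (26 deg) from vertical, top nearer the robot), x square out of it (away from the robot and up), y along the width. Rest 150 wide, 90 up the slope, 10 thick; ledge square to it, 40 deep, then a lip 6 high, 6 thick (mm).
- easel: The fixed base of the easel: wooden foot 150 by 150 mm with a 46 mm high plinth and two props behind the rest; all behind the rest is lower than 165 mm. Origin: on the table under the rest's corner; z up, x level towards the open front.
- block_a: Fixed dark wooden block with a groove, in which the mirror stands: 70 mm (x) by 112 mm (y) by 40 mm high; the groove runs along y, is 16 mm wide and 28 mm deep. Origin: centre of its underside, z up.
- block_b: Same kind of block, in which the shorter plain board stands. Origin: centre of its underside.
- sample: The plain wooden board, no glass: 96 mm wide, 90 mm tall, 12 mm thick, loose in its groove. Origin: centre of its bottom. Leave it.
- glue: Glue bottle, 48 mm across, 130 mm high, standing; origin at its underside. Leave it.
- tin: Metal tin, 84 mm across, 100 mm high; origin at its underside. Leave it.
- jar: Lidded glass jar, 72 mm across, 90 mm high; origin at its underside. Leave it.
- tape: Roll of paper tape lying flat, 90 mm across, 25 mm high; origin at its underside. Leave it.
- offcut: Wood offcut, 140 by 50 by 20 mm; origin at its underside. Leave it.
- mallet: Hammer lying on the bench, 240 mm long; origin near its middle, at its underside. Leave it.
- facing (a point): An unmarked point in the air 100 mm straight in front of the middle of the mirror's glass; it moves with the mirror and tells which way the glass faces. In the mirror's frame: x = 106 mm, z = 75 mm.
There are look-alikes about, which are no part of the job. Of the things that look like the easel, take the one that is farthest to the robot's right at the start.

How it is judged:
On the way:
1. the mirror, still held, is tipped back to within 8 degrees of the rest's slope, its bottom edge within 20 mm of the ledge and its back within 15 mm of the rest (contact force between the fingers and mirror above 0.5 N and angle between the z axis of mirror and the z axis of backrest, either way round below 0.14 rad and z of mirror in the frame of backrest between -0.006 and 0.02 m and x of mirror in the frame of backrest between -0.004 and 0.021 m), for 0.1 s.
At the end, for the whole second after the job is handed in: The mirror stands released and at rest on the easel: bottom edge on the ledge (within 6 mm), back leaning on the rest (foot within 10 mm of it, slope within 7 degrees of the rest's), not askew by more than 6 degrees, centred within 25 mm of the middle of the rest's width, glass facing out (angle between the z axis of mirror and the z axis of backrest, either way round below 0.12 rad and angle between the y axis of mirror and the y axis of backrest, either way round below 0.1 rad and x of mirror in the frame of backrest between 0 and 0.016 m and y of mirror in the frame of backrest between -0.025 and 0.025 m and z of mirror in the frame of backrest between -0.004 and 0.006 m and x of facing in the frame of backrest above 0.05 m and linear speed of mirror below 0.02 m/s and angular speed of mirror below 0.1 rad/s); the robot touches nothing.
It fails at once if the plain board is shifted by more than 30 mm (distance of sample from where it was at the start of the episode above 0.03 m).
It fails at once if the glue bottle, tin, jar, tape roll, offcut or hammer is shifted by more than 30 mm (distance of any of glue, tin, jar, tape, offcut, mallet from where it was at the start of the episode above 0.03 m).
It also fails if it takes over 42 s, if anything falls off the work surface, if the arm or the gripper's body presses on something with over 40 N, if the wrist force passes 120 N, or if a joint passes its speed limit or range.

## Robot

A 7-joint arm with a two-finger parallel gripper is mounted at the origin on the work surface. World frame = base frame: x ahead of the robot, y to its left, z up, the work surface at z = 0. Lengths are in m, angles in rad, forces in N, time in s.
With the tool pointing down it reaches from about 0.425 to 0.925 m from the base axis. Payload 6.8 kg.
Tool frame: the origin (TCP) lies at the very end of the fingers, on their centre line; the grasp point (between the pads) lies r.pinch_z behind it (r.pinch_z is the distance from the TCP to the grasp point, in m); z points along the fingers, y is the line along which they close (so a half turn about z gives the same grasp; the last joint's range is limited). The gripper opens to 85 mm and grips with 20 to 120 N. Pads are 22 mm wide; open, the fingers measure 114 mm over their backs; the gripper's body (76 mm by 85 mm) begins 54 mm behind the grasp point. The pads swing forward as they close: fully open they stand 13 mm farther back than shut.
Start: joints at [-1.314, 0.477, 0.022, 1.555, -0.011, 1.109, -0.083], TCP at [0.241, 0.631, 0.231] pointing down, gripper open.
Joint ranges: [-2.96, 2.96], [-0.34, 2.1], [-1.41, 1.46], [0.24, 2.44], [-1.37, 4.51], [0.17, 1.92], [-2.96, 2.96]. Speed limits (rad/s): [2.39, 2.39, 3.14, 3.14, 3.14, 3.14, 3.14].

## Interface

Orientations are given as a rotation vector (axis times angle).
In Python, from bench import status, grab_frame, camera_model, r gives the robot as it stands. The module is installed in compiled form; this text tells all that it offers.
- The arm moves only by the shell command python3 -m creep 'ROWS' [FORCE]. ROWS is text: rows parted by semicolons, each of 7 numbers parted by spaces: the turn, a rotation vector about the tool's x, y, z in rad, then the shift along the tool's x, y, z in mm, then the opening, from -1 (shut) to 1 (fully open). In form: rx ry rz tx ty tz fingers; .... A call has 1 to 10 rows; each row is the pose to reach, as a shift and turn from the pose commanded when the call began, along the tool's axes at that moment; what a row does not reach only later rows make up. A row lasts 1/8 s, in which the tool goes at most 62.5 mm and 10.7 degrees, less where a joint would pass 70% of its speed; a pose out of reach is approached as far as the arm can. A call with a gripper value outside its range is refused whole. The fingers move at their own pace and stop on an object; FORCE is the grip in N (left out, the last holds). Time passes only in rows, so rows that repeat a pose let the fingers close. It gives the time, the measured TCP pose, the force, the opening and the grip force at its end, in the units of the state.
- status.get_obs(): the state, without advancing time (a new reading comes with each control period).
- grab_frame(name): name is "side" or "top"; returns (picture, depth): 480x640x3 uint8, red, green, blue; 480x640 float32, m along the optical axis (not along the pixel's ray), 0 where there is no reading.
- camera_model(name): a dict with "K" (3x3 intrinsics, pixels), "rvec" (rotation vector, rad) and "tvec" (3), from world to camera coordinates, as OpenCV has them. Camera axes: x right, y down, z forward; pixel columns grow to the right and rows downward; lengths in m; the calibration is good to about 2 mm. A picture is of the moment at which its call begins. camera_model takes no time and is no camera call.
- r.hand_in(): hands the job in; it is judged then, once.
The state is a dict: "clock": time; "joints": joint angles; "qvel": joint speeds; "tau": joint torques, N m; "tcp_pos": TCP position; "orientation": TCP orientation; "contact_force": force on the tool from outside, world axes, zero at the start; "moment": the same for the moment, N m; "grip_width": finger opening in m; "gripper_force": force on a finger pad.
Only numpy, scipy, OpenCV 4.12 (cv2) and the standard library are available. Lean on these libraries where they do the work, as an engineer would, in place of code of your own. Each camera call takes 0.05 s, during which the arm holds its last target. There are 200 camera calls.

## Working session

There is one attempt and no reset: what is moved stays moved. The work goes in short steps, Python scripts to look and compute and a shell command to move; the robot and the scene stay as the last step left them, time stands still between calls to the robot, and variables do not carry over. Pictures are saved under pics/ and viewed, at most 10 in all, crops included, and the job is handed in when it is done.

```bash
mkdir -p pics
cat > h.py <<'E'
import numpy as np, cv2
from scipy.spatial.transform import Rotation as R
from bench import status, grab_frame, camera_model, r
def cam(n):
    m=camera_model(n); return np.array(m["K"]),R.from_rotvec(np.ravel(m["rvec"])).as_matrix(),np.ravel(m["tvec"])
def cloud(n,d):
    K,Rm,t=cam(n); v,u=np.mgrid[:480,:640]
    p=np.stack([(u-K[0,2])/K[0,0]*d,(v-K[1,2])/K[1,1]*d,d],-1)
    P=(p-t)@Rm; P[d==0]=np.nan; return P
E
python3 - <<'E'
from h import *
for n in("side","top"):
    a,d=grab_frame(n); np.savez(f"pics/{n}0.npz",a=a,d=d); cv2.imwrite(f"pics/{n}0.png",a[...,::-1])
    K,Rm,t=cam(n); print(n,-Rm.T@t,Rm[2],K[0,0])
s=status.get_obs();print(s,r.pinch_z)
E
```

```text
side [ 0.34329257 -0.77717037  1.04061336] [ 0.14134172  0.60981551 -0.77983817] 550.5119277680268
top [ 0.36787778 -0.00635741  1.30854741] [ 0.13787117  0.00868047 -0.99041213] 469.4415519183809
{'clock': 0.1, 'joints': array([-1.31414125,  0.47769539,  0.02234447,  1.55634238, -0.01151448,
        1.10926895, -0.08312838]), 'qvel': array([-0.00049791, -0.00198245, -0.00114462, -0.00237111,  0.00020096,
        0.00174075,  0.00117309]), 'tau': array([ 5.51895500e-03, -5.97760785e+01,  1.61405571e+00, -2.81952381e+01,
        1.28359976e-02,  5.11366685e-03, -2.14502012e-05]), 'tcp_pos': array([0.24060748, 0.63010559, 0.23044204]), 'orientation': array([-5.69776153e-01, -3.08930092e+00,  2.47393428e-03]), 'contact_force': array([ 0.2537732 , -0.41034857,  0.09361773]), 'moment': array([0.02651482, 0.04322226, 0.01447121]), 'gripper_force': 0.0, 'grip_width': 0.08527656802293135} 0.0187
```

View pics/side0.png

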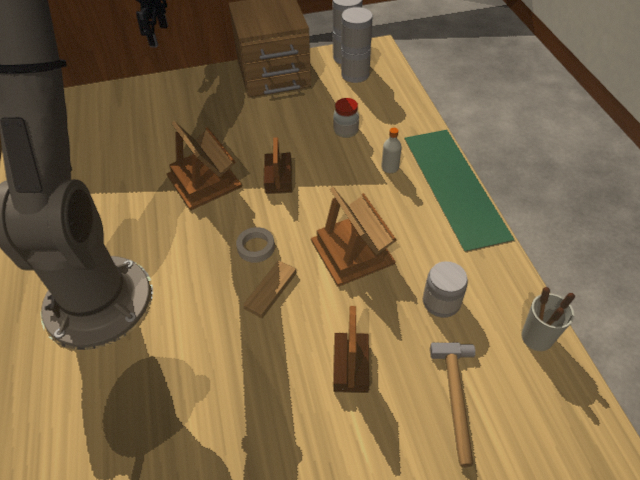

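View pics/top0.png

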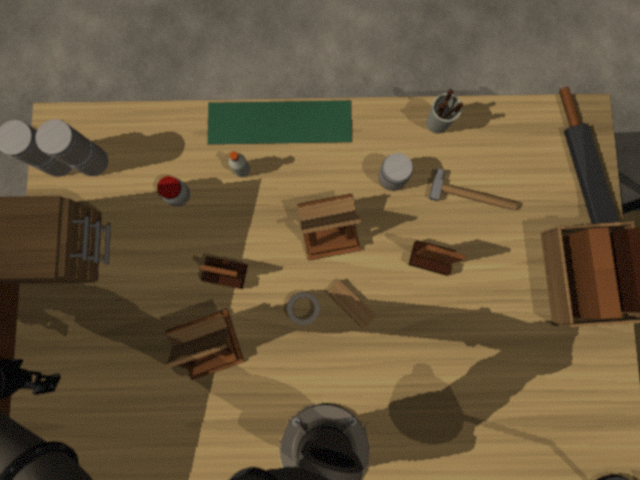

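The side view shows the right easel at about (355,235) and a tall board in the block at (351,350). The shorter board is at (277,165) and the other easel at (205,165). In the top view these are at (330,225), (437,257), (223,271) and (205,343). Next I'll measure the board and easel geometry.

Run:
```python
from h import *
ims=[]
for n,bx in(("side",[(310,300,90,100),(300,180,110,110)]),("top",[(390,220,90,70),(285,180,90,90)])):
    z=np.load(f"pics/{n}0.npz"); P=cloud(n,z['d'])
    for (x,y,w,h) in bx:
        ims.append(cv2.resize(z['a'][y:y+h,x:x+w,::-1],(400,300),interpolation=cv2.INTER_CUBIC))
        Q=P[y:y+h,x:x+w].reshape(-1,3); C=z['a'][y:y+h,x:x+w].reshape(-1,3)
        Q=Q[np.isfinite(Q[:,0])]
        print(n,(x,y),"hist z",np.histogram(Q[:,2],np.arange(-.01,.22,.01))[0])
        if h in(100,70):
            B=Q[Q[:,2]>.055]; T=Q[Q[:,2]>Q[:,2].max()-.012]
            for nm,S in(("board",B),("top",T)):
                c,(sz),an=cv2.minAreaRect((S[:,:2]*1000).astype(np.float32)); print(nm,len(S),c,sz,an,S[:,2].max(),S.mean(0))
            K=Q[(Q[:,2]>.034)&(Q[:,2]<.045)]; print("block",cv2.minAreaRect((K[:,:2]*1000).astype(np.float32)))
        else:
            # rest plane: ransac-ish, normal elevation 26deg
            S=Q[(Q[:,2]>.09)&(Q[:,2]<.175)]
            rng=np.random.default_rng(0);best=(0,)
            for _ in range(800):
                p=S[rng.choice(len(S),3,False)];nn=np.cross(p[1]-p[0],p[2]-p[0]);l=np.linalg.norm(nn)
                if l<1e-5: continue
                nn/=l; nn*=np.sign(nn[2]); 
                if abs(nn[2]-.435)>.08: continue
                k=abs((S-p[0])@nn)<.003
                if k.sum()>best[0]: best=(k.sum(),k)
            I=S[best[1]]; c=I.mean(0); nn=np.linalg.svd(I-c)[2][2]; nn*=np.sign(nn[2])
            yaw=np.arctan2(nn[1],nn[0]); X=np.array([np.cos(yaw)*np.cos(.45),np.sin(yaw)*np.cos(.45),np.sin(.45)]);Z=np.array([-np.cos(yaw)*np.sin(.45),-np.sin(yaw)*np.sin(.45),np.cos(.45)]);Y=np.cross(Z,X)
            print("rest",len(I),c,nn,"yaw",yaw)
            for e in(X,Y,Z): print(np.percentile(I@e,[0,2,50,98,100]).round(4))
            near=abs((S-c)@nn)<.02
cv2.imwrite("pics/crops.png",np.vstack([np.hstack(ims[:2]),np.hstack(ims[2:])]))
```

```text
side (310, 300) hist z [5010 1786  118   72 1137  312   15   19   22   27   26   23   13   11
   18   17  115  231    0    0    0    0]
board 531 (501.8165588378906, -305.5662841796875) (98.84003448486328, 12.762677192687988) 73.67659759521484 0.16681431572605557 [ 0.49676235 -0.32051218  0.13917161]
top 335 (501.4584655761719, -305.4563293457031) (98.80624389648438, 11.232590675354004) 73.48744201660156 0.16681431572605557 [ 0.50103302 -0.3072811   0.16066118]
block ((502.16290283203125, -302.78594970703125), (114.10728454589844, 69.5910873413086), 72.85322570800781)
side (300, 180) hist z [5536 2060  484  151  192 1348   74   71  186  651  445  225   99   86
  123   34  264   19    0    0    0    0]
rest 293 [ 0.64547319 -0.01510031  0.0975214 ] [-0.83749799 -0.16402507  0.52124169] yaw -2.9481893957162284
[-0.5286 -0.5281 -0.5253 -0.5223 -0.5217]
[0.0606 0.0646 0.1393 0.2078 0.2097]
[0.353  0.3536 0.3615 0.3708 0.3728]
top (390, 220) hist z [2150 2903   51   41  297  332   29   24   24   27   29   29   25   31
   28   34   44  179    0    0    0    0]
board 486 (505.77392578125, -303.2346496582031) (96.89289093017578, 13.863073348999023) 73.49517822265625 0.16916490018263347 [ 0.50331877 -0.29985898  0.13100839]
top 197 (505.6985778808594, -303.4193115234375) (96.51239013671875, 12.648652076721191) 73.61953735351562 0.16916490018263347 [ 0.50533403 -0.30296747  0.16247952]
block ((506.8966369628906, -300.4991760253906), (111.83028411865234, 71.23416900634766), 73.3408432006836)
top (285, 180) hist z [2051 2868  321   16   25  723   99   25   55  494  477  241   98   85
  105   78  207  103    0    0    0    0]
rest 578 [ 0.59154661 -0.02084247  0.13275178] [0.87729984 0.15925438 0.45275053] yaw 0.17957247291572584
[0.5743 0.5751 0.5787 0.5801 0.5808]
[-0.1997 -0.1966 -0.1265 -0.0536 -0.0505]
[-0.1795 -0.1772 -0.1299 -0.0973 -0.0944]
```

View pics/crops.png

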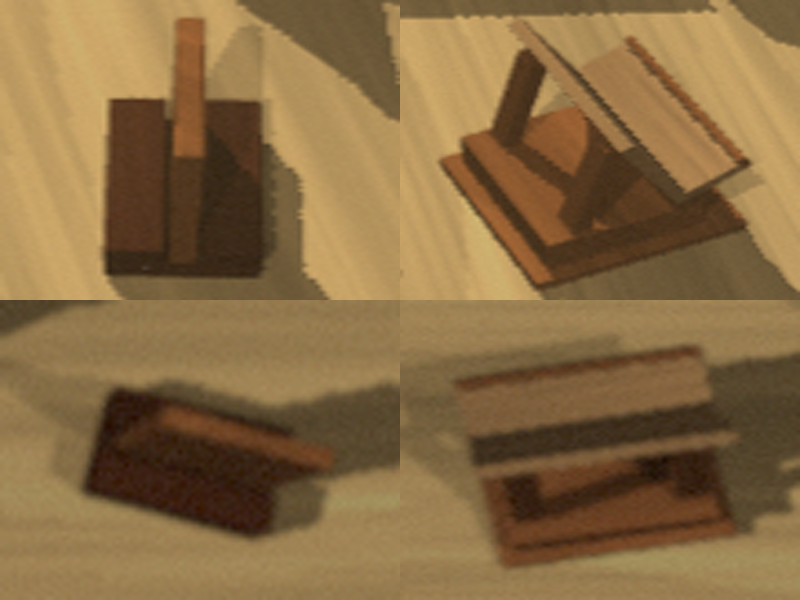

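The left crops show the tall board edge-on in its block, about 170 mm up, and no pale glass is visible. The right crops show the rest face sloping away from the robot, with the lip on the far side. I'll check which side the glass faces and refine the rest pose.

Run:
```python
from h import *
th=np.radians(73.5); w=np.array([np.cos(th),np.sin(th),0]); n=np.array([w[1],-w[0],0])
for nm in("top","side"):
    z=np.load(f"pics/{nm}0.npz"); P=cloud(nm,z['d']); c=np.array([.5035,-.3045,0]); rel=P-c
    a=rel@n; b=rel@w; h=P[...,2]
    m=(abs(b)<.055)&(abs(a)<.02)&(h>.05)
    for lo,hi in((.05,.1),(.1,.15),(.155,.175)):
        k=m&(h>lo)&(h<hi); print(nm,lo,k.sum(),"offset along n",np.percentile(a[k],[5,50,95]).round(4),"b",np.percentile(b[k],[5,50,95]).round(3),"rgb",np.median(z['a'][k],0))
    for nn0 in [1]:
        x,y,ww,h2=(300,180,110,110) if nm=="side" else (285,180,90,90)
        S=P[y:y+h2,x:x+ww].reshape(-1,3); S=S[np.isfinite(S[:,0])]; S=S[(S[:,2]>.085)&(S[:,2]<.165)]
        yaw0=.18
        N=np.array([np.cos(yaw0)*np.cos(.45),np.sin(yaw0)*np.cos(.45),np.sin(.45)])
        hh=S@N; ct,ed=np.histogram(hh,np.arange(.5,.66,.003)); e=ed[ct.argmax()]+.0015
        print("plane hist",ct.max(),e); I=S[abs(hh-e)<.006]
        for _ in range(4):
            cc=I.mean(0); N=np.linalg.svd(I-cc,full_matrices=False)[2][2]; N*=np.sign(N[2]); I=S[abs((S-cc)@N)<.003]
        yaw=np.arctan2(N[1],N[0]); print(len(I),"yaw",yaw,"tilt",np.arcsin(N[2]))
        yaw=.178
        X=np.array([np.cos(yaw)*np.cos(.45),np.sin(yaw)*np.cos(.45),np.sin(.45)]);Z=np.array([-np.cos(yaw)*np.sin(.45),-np.sin(yaw)*np.sin(.45),np.cos(.45)]);Y=np.cross(Z,X)
        q=[np.percentile(I@v,[1,50,99]) for v in(X,Y,Z)]; zc=q[2][2]-.09
        o=X*q[0][1]+Y*(q[1][0]+q[1][2])/2+Z*zc; print("ranges",np.round(q,4),"origin",o.round(4))
# large crop of mirror top
z=np.load("pics/top0.npz")['a'];y=np.load("pics/side0.npz")['a']
cv2.imwrite("pics/c2.png",np.hstack([cv2.resize(z[232:282,400:470,::-1],(400,300)),cv2.resize(y[300:360,325:385,::-1],(300,300))]))
```

```text
top 0.05 133 offset along n [-0.0048 -0.0041  0.0003] b [-0.039  0.009  0.049] rgb [58. 35. 19.]
top 0.1 147 offset along n [-0.0047 -0.004   0.0006] b [-0.041  0.005  0.049] rgb [61. 38. 20.]
top 0.155 206 offset along n [-0.0041  0.0012  0.0071] b [-0.041  0.002  0.045] rgb [103.  64.  34.]
plane hist 476 0.5795
595 yaw 0.18205946044442395 tilt 0.46772250434540175
ranges [[ 0.5753  0.5789  0.5809]
 [-0.197  -0.1235 -0.0512]
 [-0.1854 -0.1339 -0.0974]] origin [ 0.6152 -0.0154  0.0831]
side 0.05 109 offset along n [-0.0076 -0.0037  0.0038] b [-0.05  -0.049  0.027] rgb [79. 53. 29.]
side 0.1 82 offset along n [-0.0064 -0.0011  0.0042] b [-0.05  -0.049 -0.047] rgb [81. 55. 31.]
side 0.155 335 offset along n [-0.0071 -0.0016  0.0038] b [-0.047 -0.004  0.042] rgb [140.  90.  48.]
plane hist 184 0.5735
295 yaw 0.1696040389761469 tilt 0.48202666477211964
ranges [[ 0.5689  0.5733  0.5745]
 [-0.201  -0.1464 -0.0528]
 [-0.1815 -0.1056 -0.0962]] origin [ 0.6102 -0.0192  0.0818]
```

View pics/c2.png

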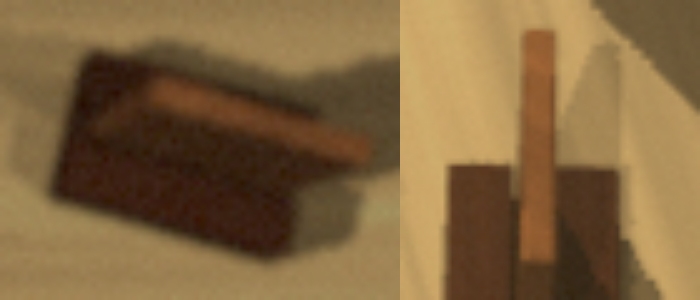

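The robot-side face is plain shaded wood (about RGB 60,37,20) with no pale patch, so the glass should face away from the robot. I'll confirm that after lifting. The two cameras agree on poses to about 4 mm, so I use the average.

```bash
cat >> h.py <<'E'
def toolR(yaw,tilt):  # tool y = yaw dir (square out of board), z = down the board; tilt = lean back
    c,s=np.cos(yaw),np.sin(yaw)
    Y=np.array([c*np.cos(tilt),s*np.cos(tilt),np.sin(tilt)]); Z=np.array([c*np.sin(tilt),s*np.sin(tilt),-np.cos(tilt)])
    return np.stack([np.cross(Y,Z),Y,Z],1)
O=np.array([.6139,-.017,.080]); YW=.178
def restR(): 
    T=toolR(YW,.45); return np.stack([T[:,1],np.cross(-T[:,2],T[:,1]),-T[:,2]],1)
def plan(p,Rt):
    s=status.get_obs(); R0=R.from_rotvec(s["orientation"]).as_matrix()
    rv=R.from_matrix(R0.T@Rt).as_rotvec(); t=R0.T@(np.array(p)-s["tcp_pos"])*1000
    print("turn",rv.round(3),"deg",np.degrees(np.linalg.norm(rv)).round(1),"mm",t.round(1),"norm",np.linalg.norm(t).round())
E
python3 -c "
from h import *
Rg=toolR(np.radians(-16.5),0)
plan([.5,.2,.28],Rg);plan([.5035,-.3045,.25],Rg)"
```

```text
turn [-1.000e-03  1.000e-03  1.494e+00] deg 85.6 mm [-395.8 -309.4  -49. ] norm 505.0
turn [-1.000e-03  1.000e-03  1.494e+00] deg 85.6 mm [-579.  -779.4  -18.3] norm 971.0
```

```bash
python3 -m creep '0 0 0.16 -40 -31 -10 1; 0 0 0.32 -88 -69 -25 1; 0 0 0.48 -136 -106 -40 1; 0 0 0.64 -184 -144 -49 1; 0 0 0.8 -232 -181 -49 1; 0 0 0.96 -280 -219 -49 1; 0 0 1.12 -328 -256 -49 1; 0 0 1.28 -375 -293 -49 1; 0 0 1.4 -396 -309 -49 1; 0 0 1.494 -396 -309 -49 1'; python3 -c "
from h import *
Rg=toolR(np.radians(-16.5),0)
plan([.5035,-.3045,.23],Rg);print(status.get_obs()['joints'])"
```

```text
clock: 1.35
tcp_pos: [0.5016, 0.1975, 0.2802]
orientation: [2.525, 1.868, -0.001]
contact_force: [-0.1, 0.7, 0.3]
grip_width: 0.0853
gripper_force: 0.0
turn [ 0.     0.001 -0.009] deg 0.5 mm [-479.4  148.6   50.6] norm 504.0
[-0.90376502  0.21549161  0.48817563  1.84836016 -0.11148649  1.10511223
 -0.67168734]
```

```bash
python3 -m creep '0 0 0 -50 15 0 1; 0 0 0 -105 33 0 1; 0 0 0 -165 51 0 1; 0 0 0 -225 70 0 1; 0 0 0 -285 88 0 1; 0 0 0 -345 107 0 1; 0 0 0 -400 124 10 1; 0 0 0 -450 139 40 1; 0 0 0 -479 148.5 50 1; 0 0 0 -479 148.5 50 1'; python3 -c "
from h import *
Rg=toolR(np.radians(-16.5),0)
plan([.5035,-.3045,.131],Rg);print(status.get_obs()['joints'])"
```

```text
clock: 2.6
tcp_pos: [0.5051, -0.3034, 0.2291]
orientation: [-2.521, -1.873, 0.004]
contact_force: [0.9, 1.3, -0.0]
grip_width: 0.0855
gripper_force: 0.0
turn [-0.002  0.002 -0.005] deg 0.3 mm [-1.4 -0.9 98.1] norm 98.0
[-0.11419564  0.40715706  0.72400043  1.80419791 -0.30502985  1.04761372
  0.43148282]
```

```bash
python3 -m creep '0 0 0 -1 -1 40 1; 0 0 0 -1 -1 80 1; 0 0 0 -1 -1 98 1; 0 0 0 -1 -1 98 0; 0 0 0 -1 -1 98 -1; 0 0 0 -1 -1 98 -1; 0 0 0 -1 -1 98 -1; 0 0 0 -1 -1 98 -1; 0 0 0 -1 -1 98 -1; 0 0 0 -1 -1 98 -1' 50; python3 -m creep '0 0 0 0 0 -20 -1; 0 0 0 0 0 -70 -1; 0 0 0 0 0 -130 -1; 0 0 0 0 0 -190 -1; 0 0 0 0 0 -220 -1; 0 0 0 0 0 -220 -1'
python3 - <<'E'
from h import *
a,d=grab_frame("side"); np.savez("pics/s1.npz",a=a,d=d)
s=status.get_obs(); K,Rm,t=cam("side"); p=K@(Rm@s["tcp_pos"]+t); u,v=(p[:2]/p[2]).astype(int); print(u,v)
x,y=max(0,u-80),max(0,v-70); cv2.imwrite("pics/s1.png",cv2.resize(a[y:y+150,x:x+200,::-1],(800,600)))
P=cloud("side",d); print(x,y,P[v-5:v+70:15,u].round(3))
plan([.60,-.02,.33],toolR(YW,0))
E
```

```text
clock: 3.85
tcp_pos: [0.5062, -0.3018, 0.1332]
orientation: [2.516, 1.879, 0.002]
contact_force: [-0.5, 0.6, 5.5]
grip_width: 0.0114
gripper_force: 49.7
clock: 4.6
tcp_pos: [0.5061, -0.3025, 0.3554]
orientation: [2.514, 1.876, 0.005]
contact_force: [-0.3, 0.3, -3.6]
grip_width: 0.0111
gripper_force: 49.5
356 263
276 193 [[ 0.501 -0.311  0.381]
 [ 0.494 -0.337  0.38 ]
 [ 0.489 -0.352  0.365]
 [ 0.49  -0.352  0.324]
 [ 0.492 -0.353  0.279]]
turn [ 0.002  0.    -0.466] deg 26.7 mm [296.9  10.6  23.2] norm 298.0
```

View pics/s1.png

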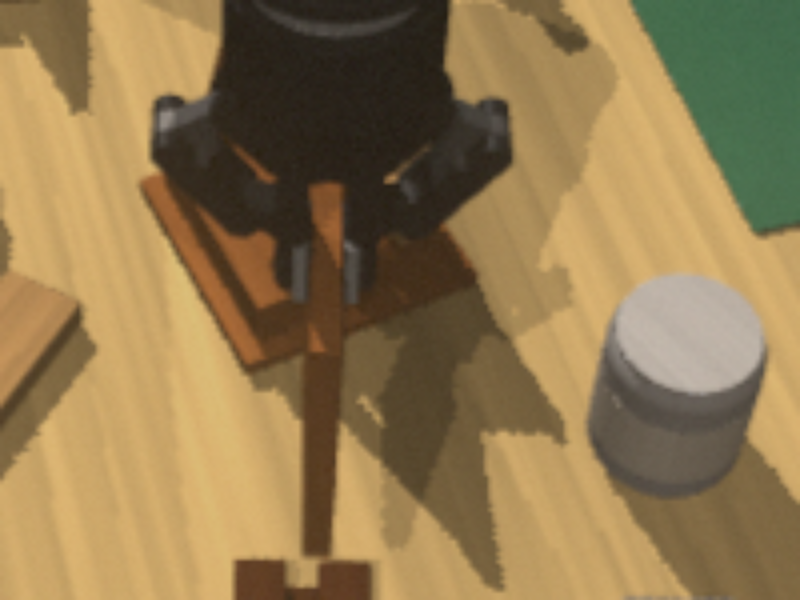

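It is held: the opening is 11 mm, the grip 50 N, and the board hangs square. The picture shows it edge-on, with its lower corner around (318,550) clear of the block. I'll carry it above the easel and look again there.

```bash
python3 -m creep '0 0 -0.06 30 1 0 -1; 0 0 -0.12 75 3 5 -1; 0 0 -0.2 120 4 5 -1; 0 0 -0.28 165 6 5 -1; 0 0 -0.36 210 8 10 -1; 0 0 -0.44 250 9 10 -1; 0 0 -0.466 280 10 10 -1; 0 0 -0.466 297 11 10 -1; 0 0 -0.466 297 11 10 -1'
python3 - <<'E'
from h import *
s=status.get_obs(); print(s["tcp_pos"],s["joints"].round(2))
ims=[]
for n in("side","top"):
    a,d=grab_frame(n); np.savez(f"pics/{n}2.npz",a=a,d=d)
    K,Rm,t=cam(n); p=K@(Rm@s["tcp_pos"]+t); u,v=(p[:2]/p[2]).astype(int); print(n,u,v)
    ims.append(cv2.resize(a[max(0,v-60):max(0,v-60)+150,u-50:u+50,::-1],(400,600)))
    P=cloud(n,d); q=(P-s["tcp_pos"])@toolR(YW,0); k=(abs(q[...,0])<.06)&(abs(q[...,1])<.015)&(q[...,2]>.012)&(q[...,2]<.14)
    for i in range(3): print(n,np.percentile(q[k][:,i],[1,10,50,90,99]).round(4))
    print(np.median(a[k],0))
cv2.imwrite("pics/s2.png",np.hstack(ims))
E
```

```text
clock: 5.78
tcp_pos: [0.6008, -0.0192, 0.342]
orientation: [-2.015, -2.411, 0.001]
contact_force: [-0.4, -1.0, -2.6]
grip_width: 0.011
gripper_force: 49.4
[ 0.60077366 -0.01923486  0.34203445] [-0.52  0.3   0.58  1.63 -0.17  1.27  0.27]
side 361 139
side [-0.0534 -0.0514 -0.0163  0.0315  0.0427]
side [-0.01   -0.0091 -0.008  -0.0037  0.0026]
side [0.0141 0.0227 0.0643 0.1095 0.1204]
[66. 45. 25.]
top 329 197Traceback (most recent call last):
  File "<stdin>", line 9, in <module>
    return _quantile_unchecked(
        a, q, axis, out, overwrite_input, method, keepdims, weights)
    return _ureduce(a,
                    func=_quantile_ureduce_func,
    ...<5 lines>...
                    overwrite_input=overwrite_input,
                    method=method)
    r = func(a, **kwargs)
    result = _quantile(arr,
                       quantiles=q,
    ...<2 lines>...
                       out=out,
                       weights=wgt)
    slices_having_nans = np.isnan(arr[-1, ...])
                                  ~~~^^^^^^^^^
IndexError: index -1 is out of bounds for axis 0 with size 0
```

The visible back face is plain brown (RGB 66,45,25), so the glass does face out. The bottom is 121 mm below the TCP and the board is off centre by −5 mm in tool x. Next I tilt it and approach the rest.

```bash
cat >> h.py <<'E'
def tgt(x,z,tilt=.45,L=.121,y=.005): return O+restR()@np.array([x,y,z+L]), toolR(YW,tilt)
E
python3 - <<'E'
from h import *
plan(status.get_obs()["tcp_pos"],toolR(YW,.45)); plan(*tgt(.022,.04))
a=np.load("pics/side2.npz")["a"]; cv2.imwrite("pics/s2.png",cv2.resize(a[79:229,286:436,::-1],(600,600)))
E
```

```text
turn [-0.45   0.002 -0.002] deg 25.8 mm [0. 0. 0.] norm 0.0
turn [-0.45   0.002 -0.002] deg 25.8 mm [  7.3 -35.9 107.9] norm 114.0
```

View pics/s2.png

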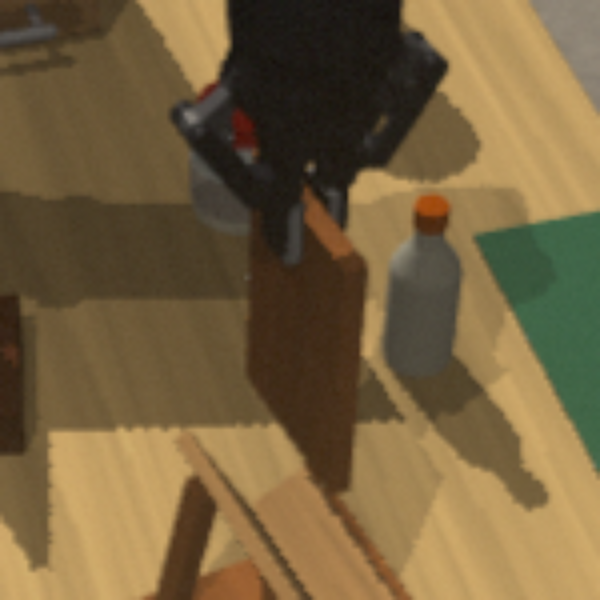

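The picture shows the plain wooden back towards the robot, with the board's bottom corner at (335,490) just over the rest.

```bash
python3 -m creep '-0.15 0 0 0 0 0 -1; -0.3 0 0 0 0 0 -1; -0.45 0 0 0 0 0 -1; -0.45 0 0 2 -10 30 -1; -0.45 0 0 4 -20 65 -1; -0.45 0 0 7 -36 100 -1; -0.45 0 0 7 -36 108 -1; -0.45 0 0 7 -36 108 -1'
python3 - <<'E'
from h import *
print(status.get_obs()["joints"].round(2))
plan(*tgt(.022,.01))
s=status.get_obs(); print("tcp in rest",(restR().T@(s["tcp_pos"]-O)).round(4))
a,d=grab_frame("side"); np.savez("pics/side3.npz",a=a,d=d)
K,Rm,t=cam("side"); p=K@(Rm@(O+restR()@[0,0,.06])+t); u,v=(p[:2]/p[2]).astype(int)
cv2.imwrite("pics/s3.png",cv2.resize(a[v-75:v+75,u-90:u+90,::-1],(720,600)))
P=cloud("side",d); q=(P-O)@restR()
k=(q[...,0]>.004)&(q[...,0]<.05)&(abs(q[...,1])<.06)&(q[...,2]>.01)&(q[...,2]<.13)
for i in range(3): print(np.percentile(q[k][:,i],[1,10,50,90,99]).round(4))
k=(q[...,0]<.004)&(q[...,0]>-.008)&(abs(q[...,1])<.08)&(q[...,2]>.02)&(q[...,2]<.085)
print("rest x",np.percentile(q[k][:,0],[5,50,95]).round(4))
k=(q[...,1]<-.065)&(q[...,1]>-.08)&(q[...,0]>.01)&(q[...,0]<.035)&(abs(q[...,2])<.03); print("ledge z",k.sum(),np.percentile(q[k][:,2],[5,50,95]).round(4))
E
```

```text
clock: 6.88
tcp_pos: [0.5646, -0.0204, 0.2351]
orientation: [1.805, 2.154, 0.494]
contact_force: [0.6, -0.4, -1.5]
grip_width: 0.0113
gripper_force: 49.8
[-0.55  0.09  0.55  2.18 -0.27  0.45  0.38]
turn [ 0.001  0.001 -0.002] deg 0.1 mm [-0.3 -1.3 30. ] norm 30.0
tcp in rest [0.0232 0.0054 0.161 ]
[0.0145 0.0159 0.0221 0.0267 0.0271]
[-0.0486 -0.0476 -0.0458 -0.0013  0.0345]
[0.0406 0.0527 0.0856 0.1198 0.1286]
rest x [-0.0072 -0.0022 -0.0018]
ledge z 66 [-0.0099 -0.0019  0.0024]
```

View pics/s3.png

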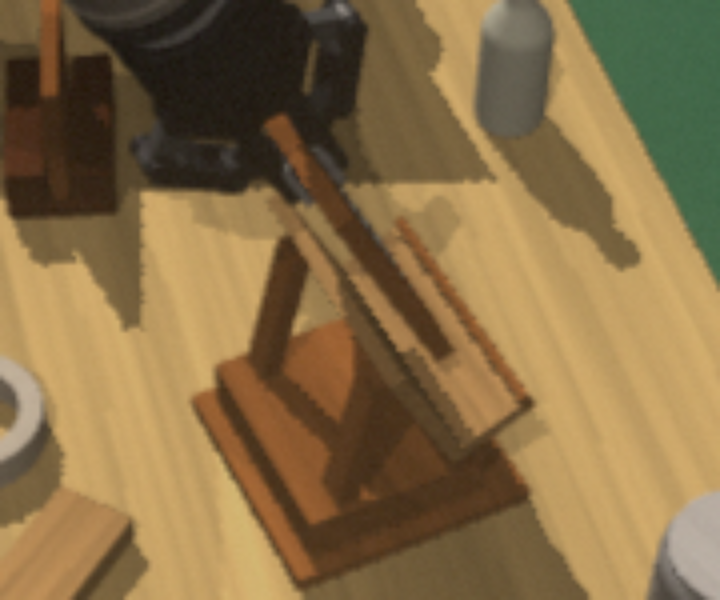

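The tilted board (its bottom at about (440,350)) sits in front of the rest and parallel to it, with the lip beyond. I'll go down most of the way, then feel for the ledge.

```bash
python3 -m creep '0 0 0 0 -1 15 -1; 0 0 0 0 -2 32 -1; 0 0 0 0 -2 35 -1; 0 0 0 0 -2 35 -1'; python3 -m creep '0 0 0 0 0 2 -1; 0 0 0 0 0 4 -1; 0 0 0 0 0 4 -1';python3 -m creep '0 0 0 0 0 2 -1; 0 0 0 0 0 3 -1;0 0 0 0 0 3 -1'
```

```text
clock: 7.42
tcp_pos: [0.5779, -0.0172, 0.203]
orientation: [1.803, 2.156, 0.495]
contact_force: [-0.3, 0.3, -0.8]
grip_width: 0.0113
gripper_force: 49.9
clock: 7.8
tcp_pos: [0.5788, -0.0166, 0.1984]
orientation: [1.803, 2.157, 0.494]
contact_force: [-0.7, 0.2, -1.6]
grip_width: 0.0112
gripper_force: 49.9
clock: 8.18
tcp_pos: [0.58, -0.0166, 0.1981]
orientation: [1.804, 2.156, 0.498]
contact_force: [-23.8, 0.0, 31.2]
grip_width: 0.011
gripper_force: 56.0
```

Ledge contact. I back off slightly, then move back towards the rest.

```bash
python3 -m creep '0 0 0 0 0 -2 -1; 0 0 0 0 -4 -2.5 -1; 0 0 0 0 -9 -2.5 -1; 0 0 0 0 -11 -2.5 -1; 0 0 0 0 -11 -2.5 -1'; python3 -c "
from h import *
plan(*tgt(.006,0)); s=status.get_obs(); print('tcp in rest',(restR().T@(s['tcp_pos']-O)).round(4), restR().T@s['contact_force'])"
```

```text
clock: 8.8
tcp_pos: [0.569, -0.0184, 0.1928]
orientation: [1.804, 2.157, 0.493]
contact_force: [-0.8, -0.6, -0.1]
grip_width: 0.0111
gripper_force: 50.1
turn [-0.  0. -0.] deg 0.0 mm [-1.6 -3.1 -0.1] norm 3.0
tcp in rest [0.0091 0.0066 0.1209] [-0.87530193 -0.46752734  0.27187692]
```

```bash
python3 -m creep '0 0 0 0 -1 0 -1; 0 0 0 0 -2 0 -1; 0 0 0 0 -2 0 -1'; python3 -m creep '0 0 0 0 -1 0 -1; 0 0 0 0 -1.5 0 -1; 0 0 0 0 -1.5 0 -1'
python3 - <<'E'
from h import *
s=status.get_obs(); print('tcp in rest',(restR().T@(s['tcp_pos']-O)).round(4), restR().T@s['contact_force'])
a,d=grab_frame("side"); np.savez("pics/side4.npz",a=a,d=d)
P=cloud("side",d); q=(P-O)@restR()
for lo,hi in((.0,.03),(.03,.06),(.06,.09),(.09,.12)):
    k=(q[...,1]<-.038)&(q[...,1]>-.055)&(q[...,0]>-.005)&(q[...,0]<.03)&(q[...,2]>lo)&(q[...,2]<hi); print(lo,k.sum(),np.percentile(q[k][:,0],[2,50,98]).round(4))
K,Rm,t=cam("side"); p=K@(Rm@(O+restR()@[0,0,.06])+t); u,v=(p[:2]/p[2]).astype(int)
cv2.imwrite("pics/s4.png",cv2.resize(a[v-60:v+40,u-50:u+70,::-1],(720,600)))
E
```

```text
clock: 9.18
tcp_pos: [0.5674, -0.0187, 0.1921]
orientation: [1.803, 2.157, 0.493]
contact_force: [-0.4, -0.5, -1.7]
grip_width: 0.0112
gripper_force: 49.9
clock: 9.55
tcp_pos: [0.5668, -0.0188, 0.192]
orientation: [1.802, 2.156, 0.495]
contact_force: [3.4, 1.2, -2.6]
grip_width: 0.0114
gripper_force: 49.6
tcp in rest [0.0067 0.0066 0.1211] [ 2.04926045  0.56073494 -3.82796138]
0.0 65 [-0.0018  0.0063  0.0289]
0.03 49 [-0.0018  0.0044  0.01  ]
0.06 55 [-0.0038  0.0033  0.0102]
0.09 57 [-0.0041  0.0038  0.0103]
```

View pics/s4.png

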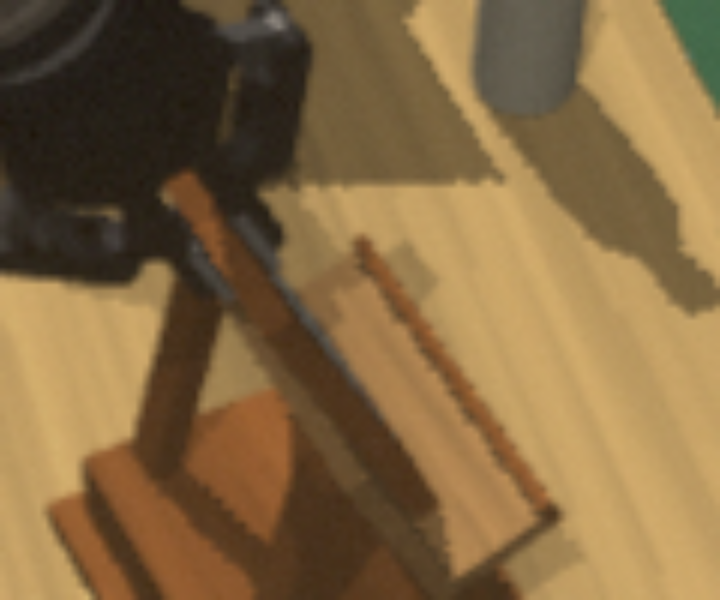

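The board now lies along the rest and presses lightly on it. Next I settle it onto the ledge.

```bash
python3 -m creep '0 0 0 0 0 0.5 -1; 0 0 0 0 0 1 -1; 0 0 0 0 0 1 -1'; python3 -c "
from h import *
s=status.get_obs(); print('tcp in rest',(restR().T@(s['tcp_pos']-O)).round(4), restR().T@s['contact_force'])"; python3 -m creep '0 0 0 0 0 0.5 -1; 0 0 0 0 0 1 -1; 0 0 0 0 0 1 -1'; python3 -c "
from h import *
s=status.get_obs(); print('tcp in rest',(restR().T@(s['tcp_pos']-O)).round(4), restR().T@s['contact_force'])"
```

```text
clock: 9.98
tcp_pos: [0.567, -0.0189, 0.1918]
orientation: [1.803, 2.156, 0.496]
contact_force: [-5.7, 0.5, 10.1]
grip_width: 0.0112
gripper_force: 52.0
tcp in rest [0.0067 0.0065 0.1209] [-0.57569205  1.48943052 11.53275169]
clock: 10.35
tcp_pos: [0.5673, -0.0188, 0.1919]
orientation: [1.803, 2.156, 0.498]
contact_force: [-14.4, 0.3, 26.4]
grip_width: 0.0115
gripper_force: 54.7
tcp in rest [0.0071 0.0064 0.1208] [-1.25790393  2.85297215 29.89685013]
```

It is seated on the ledge at about 30 N. I'll ease the load, open partly and check.

```bash
python3 -m creep '0 0 0 0 -0.5 -1 -1; 0 0 0 0 -0.5 -1.3 -1; 0 0 0 0 -0.5 -1.3 -0.6; 0 0 0 0 -0.5 -1.3 -0.4; 0 0 0 0 -0.5 -1.3 -0.3; 0 0 0 0 -0.5 -1.3 -0.3; 0 0 0 0 -0.5 -1.3 -0.3'
python3 - <<'E'
from h import *
s=status.get_obs(); print('tcp in rest',(restR().T@(s['tcp_pos']-O)).round(4), restR().T@s['contact_force'])
a,d=grab_frame("side"); np.savez("pics/side5.npz",a=a,d=d)
P=cloud("side",d); q=(P-O)@restR()
for lo,hi in((.005,.03),(.03,.06),(.06,.09),(.09,.12),(.12,.16)):
    k=(q[...,1]<-.038)&(q[...,1]>-.055)&(q[...,0]>-.005)&(q[...,0]<.03)&(q[...,2]>lo)&(q[...,2]<hi); print(lo,k.sum(),np.percentile(q[k][:,0],[2,50,98]).round(4))
E
```

```text
clock: 11.22
tcp_pos: [0.5659, -0.0189, 0.1906]
orientation: [1.804, 2.157, 0.493]
contact_force: [0.0, -1.7, 0.2]
grip_width: 0.0301
gripper_force: 0.0
tcp in rest [0.0052 0.0066 0.1203] [-0.1646551  -1.65458359  0.2583413 ]
0.005 38 [-0.002  0.004  0.01 ]
0.03 48 [-0.0019  0.0038  0.0099]
0.06 58 [-0.0046  0.003   0.0099]
0.09 49 [-0.0017  0.0045  0.0101]
0.12 70 [-0.0013  0.0043  0.0102]
```

The mirror lies flat on the slope: its front sits at x≈10 mm in the side camera, all the way up. I withdraw along the slope, then check.

```bash
python3 -m creep '0 0 0 0 0 -8 -0.3; 0 0 0 0 0 -25 -0.3; 0 0 0 0 0 -50 -0.3; 0 0 0 0 0 -90 -0.3; 0 0 0 0 0 -120 -0.3; 0 0 0 0 0 -120 -0.3; 0 0 0 0 0 -120 -0.3; 0 0 0 0 0 -120 -0.3'
python3 - <<'E'
from h import *
for n in("side","top"):
    a,d=grab_frame(n)
    P=cloud(n,d); q=(P-O)@restR()
    for lo,hi in((.01,.04),(.04,.07),(.07,.10),(.10,.13),(.13,.16)):
        k=(abs(q[...,1])<.055)&(q[...,0]>.006)&(q[...,0]<.03)&(q[...,2]>lo)&(q[...,2]<hi)
        if k.sum(): print(n,lo,k.sum(),np.percentile(q[k][:,0],[50,95]).round(4),"y",np.percentile(q[k][:,1],[1,99]).round(4),np.median(a[k],0))
    k=(abs(q[...,1])<.06)&(q[...,0]>.0)&(q[...,0]<.012)&(q[...,2]>.1)&(q[...,2]<.18)
    if k.sum(): print("top edge z",np.percentile(q[k][:,2],[50,97]).round(4))
    if n=="side":
        K,Rm,t=cam(n); p=K@(Rm@(O+restR()@[0,0,.06])+t); u,v=(p[:2]/p[2]).astype(int)
        cv2.imwrite("pics/s6.png",cv2.resize(a[v-80:v+70,u-90:u+90,::-1],(720,600)))
print(status.get_obs()["clock"],status.get_obs()["contact_force"])
E
```

```text
clock: 12.28
tcp_pos: [0.5142, -0.0282, 0.2975]
orientation: [1.804, 2.158, 0.491]
contact_force: [-0.5, 0.0, 0.1]
grip_width: 0.0295
gripper_force: 0.0
side 0.01 38 [0.0103 0.0109] y [-0.0482  0.035 ] [78. 54. 32.]
side 0.04 38 [0.0102 0.0107] y [-0.0476  0.0367] [78. 55. 33.]
side 0.07 39 [0.0103 0.0108] y [-0.0462  0.0365] [77. 54. 32.]
side 0.1 40 [0.0102 0.0109] y [-0.0476  0.0439] [76.  53.  31.5]
side 0.13 109 [0.0086 0.0106] y [-0.0469  0.0493] [134.  84.  45.]
top edge z [0.1478 0.1517]
top 0.01 105 [0.0152 0.0164] y [-0.0434  0.0504] [62. 56. 45.]
top 0.04 110 [0.0152 0.0163] y [-0.0422  0.0508] [61. 62. 58.]
top 0.07 128 [0.0151 0.0162] y [-0.0418  0.0504] [61. 63. 60.]
top 0.1 124 [0.015  0.0159] y [-0.0429  0.0499] [59. 60. 57.]
top 0.13 156 [0.0129 0.0157] y [-0.044   0.0503] [89. 55. 33.]
top edge z [0.1486 0.152 ]
12.375 [-0.14150764  0.88187259 -0.34544189]
```

View pics/s6.png

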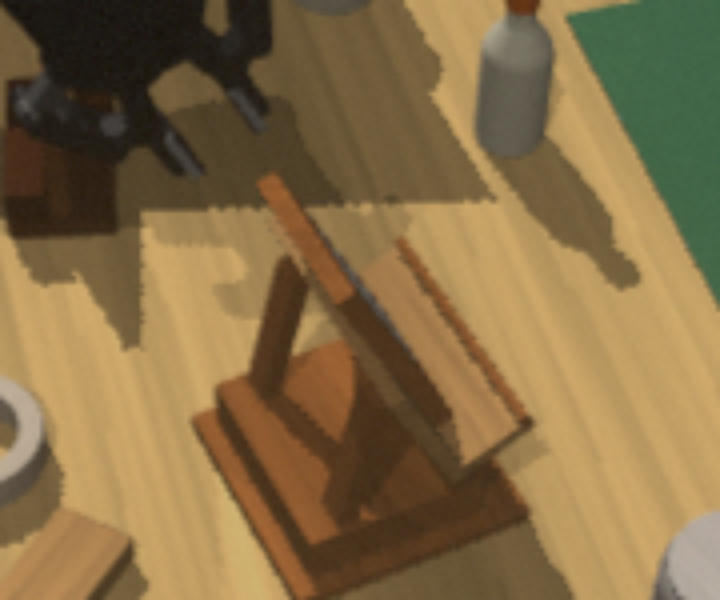

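The picture shows the mirror flat on the slope and the gripper clear. The top camera sees greyish glass on the outer face, and the board is centred to within about 4 mm. I'm handing in.

```bash
python3 -c "
from bench import r
print(r.hand_in())"
```

```text
the job is handed in; nothing more can be done
None
```

The mirror is leaning on the right-hand easel, glass out, bottom edge on the ledge, flat against the rest and centred within about 4 mm; the gripper is clear and the job was handed in at about 12.4 s, though hand-in returned no verdict.

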